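# Lock the tray of the orbital shaker

### The arm

A 6-joint arm with a two-finger parallel gripper is mounted at the origin on the work surface. World frame = base frame: x ahead of the robot, y to its left, z up, the work surface at z = 0. Lengths are in m, angles in degrees, forces in N, time in s.
With the tool pointing down it reaches from about 0.4 to 0.825 m from the base axis. Payload 7 kg.
Tool frame: the origin (TCP) lies on the front face of the gripper's body, between the roots of the fingers; the fingertips stand 66 mm ahead of it and the grasp point (between the pads) lies 47 mm ahead of it; z points along the fingers, y is the line along which they close (so a half turn about z gives the same grasp; the last joint's range is limited). The gripper opens to 88 mm and grips with 3 to 60 N. Pads are 19 mm wide; open, the fingers measure 130 mm over their backs; the gripper's body (78 mm by 193 mm) begins 47 mm behind the grasp point.
Start: joints at [-52.133, 20.546, 0.682, 0, -70.136, -16.507], TCP at [0.246, -0.629, 0.292] pointing down, gripper open.
Joint ranges: [-176.03, 176.03], [-82.01, 121.73], [-58.28, 71.71], [-173.87, 95.51], [-174.79, -0.11], [-173.66, 173.66]. Speed limits (degrees/s): [136.94, 136.94, 172.46, 180, 180, 180].

### API

Orientations are given as [roll, pitch, yaw] about the fixed x, y, z axes, in that order (R = Rz(yaw) Ry(pitch) Rx(roll)).
In Python, from plant import ctrl gives the robot as it stands.
- The arm moves only by the tool send_rows, never from a script. Its argument "deltas" is a list of rows, each a list of 2 entries, a list of its own where there are three numbers: the shift along the tool's x, y, z each as a share of 800 mm, from -1 to 1, then the turn about the tool's z as a share of 90 degrees, from -1 to 1. A call has exactly 5 rows; each row is the pose to reach, as a shift and turn from the pose commanded when the call began, along the tool's axes at that moment; what a row does not reach only later rows make up. A row lasts 1/12 s, in which the tool goes at most 41.7 mm and 7.16 degrees, less where a joint would pass 70% of its speed; a pose out of reach is approached as far as the arm can. A call with a number of a shift or a turn outside -1 to 1 is refused whole. A call with a gripper value outside its range is refused whole. "gripper" is the opening, from 0 (shut) to 1 (fully open), set as the call begins (left out, the last holds). The fingers move at their own pace and stop on an object; the grip force is fixed at half the most. Time passes only in rows, so rows that repeat a pose let the fingers close, or fill a call up. It gives the time, the measured TCP pose, the force, the opening and the grip force at its end, in the units of the state.
- ctrl.get_obs(): the state, without advancing time (a new reading comes with each control period).
- ctrl.snapshot(name): name is "side" or "top" or "wrist"; returns a dict with "color" (480x640x3 uint8, red, green, blue), "vertical_fov" (degrees; the focal length in pixels is half the picture's height over the tangent of half this angle, whatever the lens; pixels are square), "cx", "cy" (the principal point, pixels), "rvec" (rotation vector, rad) and "tvec" (3), from world to camera coordinates, as OpenCV has them. Camera axes: x right, y down, z forward; pixel columns grow to the right and rows downward; lengths in m; the calibration is good to about 2 mm. A picture is of the moment at which its call begins. There is no depth.
- ctrl.close_job(): hands the job in; it is judged then, once.
Trained networks look in a picture, given as the dict that the camera call returned (one of the last four; its "shot" number tells which), for a name from the list of things; names that differ only in an ending like _2 or _b are one class to them, and where a whole thing is asked for, a point or a joint stands for the part that bears it (a point fixed in the world has none). Each returns a list of dicts, best first, with "conf" (0 to 1); they miss things now and then, are a little off and sometimes report something else, mostly with a low value. They report only what shows in the picture. A call takes as long as a camera call. They do not tell look-alikes from the thing itself.
- ctrl.boxes_of(picture, thing): "xy" ([column, row] as shares, 0 to 1, of the picture: columns of its width, rows of its height, amid what is visible of it).
- ctrl.cut_out(picture, thing): "pixels" (480x640 bool, what is visible of it) and "xy" ([column, row] as shares, 0 to 1, of the picture: columns of its width, rows of its height, amid what is visible of it).
The state is a dict: "clock": time; "joint_pos": joint angles; "qvel": joint speeds; "tau": joint torques, N m; "tool_pos": TCP position; "orientation": TCP orientation; "force": force on the tool from outside, world axes, zero at the start; "moment": the same for the moment, N m; "opening": finger opening in m; "gripper_force": force on a finger pad.
Only numpy, scipy, OpenCV 4.12 (cv2) and the standard library are available. Lean on these libraries where they do the work, as an engineer would, in place of code of your own. Each camera call takes 0.05 s, during which the arm holds its last target. There are 200 camera calls.

### The job

The flask tray has just gone back on the orbital shaker: screw the knurled hand nut on its centre spindle down clockwise until it stops tight. Then take the spring clip lying on the bench and push it sideways into the spindle's groove right above the nut until it snaps fully home, and let go. Leave the glassware and the other things on the tray and bench where they are.

Things in the scene. Friction and masses are not known exactly. Their poses are not given: they have to be found in the camera images.
- knurled_nut (a joint): Turn in rad of the knurled steel hand nut (50 mm diameter, 26 mm high) on the shaker's upright centre spindle; grows clockwise seen from above; 3.0 is tight (hard stop). Starts 1.8 to 2.8 rad short of it. Coarse thread: sinks 1.6 mm a rad. Turns easily (0.1 Nm), stays where left. While it is up it covers part of the groove above it and the clip cannot enter.
- nut_mid (a point): Point on the nut's axis at half its height, 13 mm below its top face: where to grip it. When tight, its underside is 16 mm and its top 42 mm above the tray, on a collar 48 mm in diameter. The spindle's head ends 20 mm above the top of the tightened nut.
- spindle_groove (a point): Point on the upright spindle's axis at the groove's lower edge, level with the tight nut's top, 154 mm above the bench. The groove runs all round: core 20 mm diameter, 8.5 mm high, between the nut's top and the spindle's head (28 mm diameter, 11 mm high). The clip may enter from any free side. x axis: from the tray's front (robot side) to its back; z up.
- shaker: Orbital shaker, fixed: housing 300 x 340 mm; on it the aluminium tray, 300 x 330 mm, upper face 112 mm above the bench. Origin on the bench under the spindle, +x from front to back. Flask clamps (82 mm wide, 40 mm high) at x = +-104, y = +-112 to 118 mm; the back two hold flasks, the front two are empty. The tray before the spindle, between the front clamps, is free.
- clip: Flat steel horseshoe spring clip, 6 mm thick, 90 mm long, 38 mm wide, 85 g, flat on the bench. Origin: underside, centre of the opening; lies on spindle_groove when home. +x out of the mouth, z up. Two sprung arms: flared lips end at x = 23, narrowest place (13 mm) at x = 9, crown at x = -10.5 mm stops the core. Snapping it on takes 10 to 20 N. Too narrow to pass over the spindle's head.
- clip_tab (a point): Centre of the clip's black upright tab, 61 mm behind the clip's origin (at the end of its slotted tail) and 23 mm above its underside: 10 mm thick along the clip's x, 30 mm wide along its y, from 6 to 40 mm above the underside. Frame as the clip's. With the clip home there are 42 mm between the tab and the spindle's head.
- flask_a: Bystander: 100 ml conical glass flask with a foil cap, 64 mm wide, 105 mm high, standing in the tray's back clamp on the shaker's +y side; origin under its centre.
- flask_b: Bystander: the same, in the back clamp on the shaker's -y side.
- dishes: Bystander: stack of three petri dishes, 91 mm wide, 45 mm high, on the bench beside the shaker on the side where the clip is not; origin under its centre.
- beaker: Bystander: open glass beaker 86 mm wide, 110 mm high, on the bench left (+y) of the shaker, toward the back; origin under its centre.
- jar: Bystander: glass jar with a steel lid, 80 mm wide, 120 mm high, on the bench right (-y) of the shaker, toward the back; origin under its centre.
- tweezers: Bystander: long steel tweezers, 200 mm, lying on the bench at the left; origin under the middle.
- lids: Bystander: two white tub lids 170 x 120 mm, stacked 28 mm high, on the bench at the right; origin under the centre.
There are look-alikes about, which are no part of the job. There is more than one size of the clip; the job needs the larger.

How it is judged (in metres and radians):
On the way, in this order (a step that is already met when the one before it is completed fails the run):
1. the hand nut is screwed down tight (value of joint knurled_nut above 2.92 rad), for 0.2 s.
2. the clip is home in the groove (horizontal distance between clip and spindle_groove below 0.003 m and distance between clip and spindle_groove below 0.005 m), for 0.2 s.
At the end, for the whole second after the job is handed in: The hand nut is tight (within 0.08 rad of its stop) and the clip sits at rest in the groove, fully home: its origin within 3 mm sideways and 5 mm in all of the groove point, lying level within 0.15 rad, released. The bystanders stand where they were (within 30 mm) (all of step 2 and value of joint knurled_nut above 2.92 rad and angle between clip's own z axis and vertical below 0.15 rad and linear speed of clip below 0.02 m/s); the robot touches nothing.
It fails at once if a flask on the tray is shifted or tipped (distance of any of flask_a, flask_b from where it was at the start of the episode above 0.03 m or angle between any of flask_a, flask_b's own z axis and vertical above 0.3 rad).
It fails at once if another thing on the bench is shifted or tipped (distance of any of dishes, beaker, jar, tweezers, lids from where it was at the start of the episode above 0.03 m or angle between any of beaker, jar's own z axis and vertical above 0.3 rad).
It also fails if it takes over 61 s, if anything falls off the work surface, if the arm or the gripper's body presses on something with over 40 N, if the wrist force passes 120 N, or if a joint passes its speed limit or range.

## Working session

There is one attempt and no reset: what is moved stays moved. The work goes in short steps, Python scripts to look and compute and a tool call to move; the robot and the scene stay as the last step left them, time stands still between calls to the robot, and variables do not carry over. Pictures are saved under pics/ and viewed, at most 10 in all, crops included, and the job is handed in when it is done.

Besides the shell and the picture viewer there is one more tool, called after "Emit:" as name(argument=value, ...) on one line, values as JSON. send_rows: Moves the arm, as the interface text tells. Shift numbers are shares of 800 mm and turn numbers shares of 90 degrees, none past 1 either way. Its arguments: {"type":"object","properties":{"deltas":{"type":"array","items":{"type":"array"}},"gripper":{"type":"number"}},"required":["deltas"]}

```bash
ls; mkdir -p pics; cat > h.py <<'E'
import numpy as np, cv2
from plant import ctrl
def K(p):
    f=240/np.tan(np.radians(p["vertical_fov"])/2); return np.array([[f,0,p["cx"]],[0,f,p["cy"]],[0,0,1.]])
def ray(p,uv):
    R=cv2.Rodrigues(np.array(p["rvec"],float))[0]; t=np.array(p["tvec"],float).ravel()
    d=R.T@np.linalg.inv(K(p))@np.array([uv[0],uv[1],1.]); return -R.T@t,d
def at(p,uv,z):
    c,d=ray(p,uv); return c+d*(z-c[2])/d[2]
def proj(p,X):
    return cv2.projectPoints(np.array(X,float).reshape(-1,3),np.array(p["rvec"],float),np.array(p["tvec"],float),K(p),None)[0].reshape(-1,2)
def px(d): return d["xy"][0]*640,d["xy"][1]*480
def save(p,n): cv2.imwrite("pics/"+n+".png",p["color"][:,:,::-1])
E
python3 - <<'E'
from h import *
print(ctrl.get_obs())
for n in("top","side"):
    p=ctrl.snapshot(n); save(p,n+"0")
    c,_=ray(p,(320,240)); print(n,c,p["vertical_fov"],p["cx"],p["cy"])
    for t,z in(("knurled_nut",.15),("clip",.003),("clip_tab",.03),("spindle_groove",.154),("shaker",.112),("dishes",.045)):
        for d in ctrl.boxes_of(p,t)[:4]: print(t,round(d["conf"],2),np.round(px(d)),np.round(at(p,px(d),z),3))
E
```

```text
pics
{'clock': 0.0, 'joint_pos': array([-5.21349129e+01,  2.05938211e+01,  6.33021013e-01, -1.83668787e-02,
       -7.01358561e+01, -1.65069541e+01]), 'qvel': array([-0.00149155, -0.03907419, -0.07577118, -0.00775459, -0.03880261,
       -0.01487369]), 'tau': array([-6.37036428e-04, -5.82716954e+01,  2.93052721e+01,  6.99712291e+00,
        6.82882121e-03, -1.67053158e-04]), 'tool_pos': array([ 0.24567041, -0.62829855,  0.29119546]), 'orientation': array([ 1.79902421e+02, -1.09113660e-02, -1.58648113e+02]), 'force': array([-0.66651311, -0.15130055,  0.24360594]), 'moment': array([-0.01926793, -0.01713153,  0.00966588]), 'gripper_force': 0.0, 'opening': 0.08781801745571591}
top [ 0.5118839  -0.02930865  1.42396732] 55.521954604041056 314.7410774168739 243.82076146130447
knurled_nut 0.54 [286. 246.] [0.558 0.042 0.15 ]
clip 0.58 [189. 281.] [0.451 0.351 0.003]
clip 0.54 [154. 283.] [0.443 0.458 0.003]
clip_tab 0.52 [149. 284.] [0.442 0.464 0.03 ]
clip_tab 0.49 [184. 272.] [0.481 0.359 0.03 ]
spindle_groove 0.65 [286. 246.] [0.555 0.041 0.154]
spindle_groove 0.53 [287. 238.] [0.578 0.04  0.154]
shaker 0.65 [287. 246.] [0.558 0.041 0.112]
dishes 0.74 [417. 290.] [ 0.429 -0.35   0.045]
dishes 0.67 [287. 248.] [0.555 0.044 0.045]
side [0.23904265 0.90917906 0.6725935 ] 57.10572859763774 316.17825052426457 234.082623931135
knurled_nut 0.72 [305. 237.] [0.556 0.065 0.15 ]
clip 0.66 [300. 385.] [0.458 0.359 0.003]
clip 0.66 [292. 437.] [0.43  0.467 0.003]
clip 0.63 [308. 269.] [ 0.579 -0.014  0.003]
clip_tab 0.97 [295. 378.] [0.462 0.369 0.03 ]
clip_tab 0.72 [288. 433.] [0.431 0.482 0.03 ]
spindle_groove 0.97 [306. 273.] [0.5   0.209 0.154]
shaker 0.96 [308. 271.] [0.521 0.143 0.112]
dishes 0.63 [393. 216.] [ 0.41  -0.321  0.045]
```

```bash
python3 - <<'E'
import cv2
a=cv2.imread("pics/top0.png"); 
cv2.imwrite("pics/t1.png",cv2.resize(a[150:350,100:366],None,fx=3,fy=3,interpolation=cv2.INTER_CUBIC))
E
```

```text
(no output)
```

View pics/t1.png

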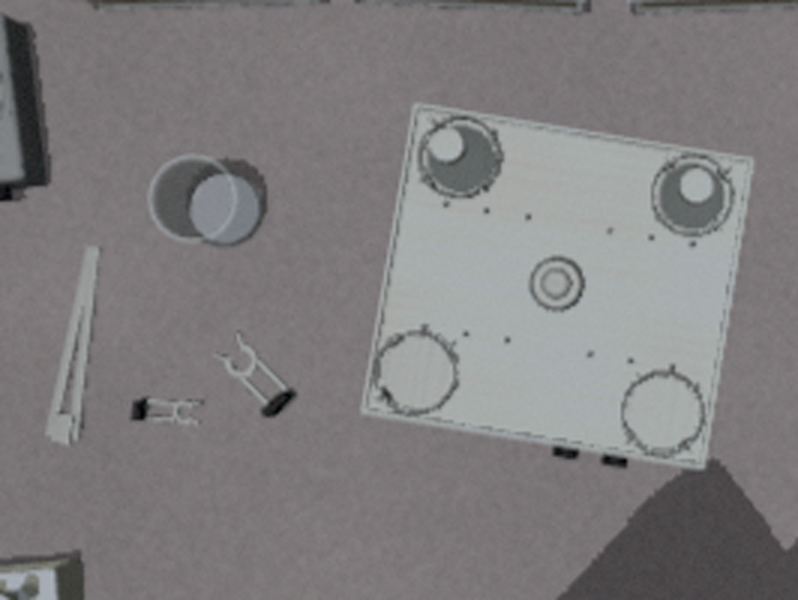

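View pics/side0.png

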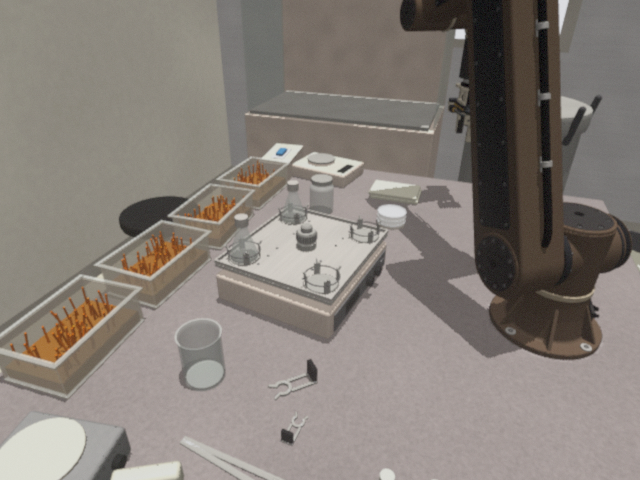

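The top crop shows the spindle at about (557,283), the large clip at (258,375) with its tab at (278,402) and its mouth facing up-left, and the small look-alike at (170,410). The side view agrees with this. The tray yaw is about -9°.

```bash
cat >> h.py <<'E'
def go(pos=None,yaw=None,grasp=False):
    """shares for send_rows from the measured pose to world TCP pos / yaw"""
    o=ctrl.get_obs(); y=np.radians(o["orientation"][2]); d=np.array(pos)-o["tool_pos"]
    s=np.array([np.cos(y)*d[0]+np.sin(y)*d[1],np.sin(y)*d[0]-np.cos(y)*d[1],-d[2]])/.8
    t=0 if yaw is None else -((yaw-o["orientation"][2]+180)%360-180)/90
    print("go",np.round(s,4),round(t,4)); return s,t
def tri(rs):
    A=0;b=0
    for c,d in rs:
        d=d/np.linalg.norm(d); P=np.eye(3)-np.outer(d,d); A=A+P; b=b+P@c
    return np.linalg.solve(A,b)
E
python3 - <<'E'
from h import *
t=ctrl.snapshot("top"); s=ctrl.snapshot("side")
print(at(t,(285.7,244.3),.174), tri([ray(t,(285.7,244.3)),ray(s,(306,229))]))
for n,uv in(("tab",(192.7,284)),("hole",(100+242/3,150+362/3))): print(n,at(t,uv,.03 if n=="tab" else .006))
go([.556,.041,.32],0)
E
```

```text
[0.55998437 0.04148452 0.174     ] [0.56112725 0.04249989 0.15961903]
tab [0.44310301 0.33160279 0.03      ]
hole [0.48294157 0.37567894 0.006     ]
go [-0.666   0.6383 -0.0348] -1.7627
```

Emit:
send_rows(deltas=[[[-0.166, 0.16, -0.01], 0], [[-0.166, 0.16, -0.01], 0], [[-0.166, 0.16, -0.01], 0], [[-0.166, 0.16, -0.01], 0], [[-0.166, 0.16, -0.01], 0]], gripper=1)

```text
clock: 1.22
tool_pos: [0.3239, -0.4578, 0.3009]
orientation: [-180.0, 0.1, -158.6]
force: [-0.5, -0.3, 0.1]
opening: 0.0878
gripper_force: 0.0
```

Emit:
send_rows(deltas=[[[-0.166, 0.16, -0.01], 0], [[-0.166, 0.16, -0.01], 0], [[-0.166, 0.16, -0.01], 0], [[-0.166, 0.16, -0.01], 0], [[-0.166, 0.16, -0.01], 0]])

```text
clock: 1.63
tool_pos: [0.4011, -0.2903, 0.3089]
orientation: [-180.0, 0.1, -158.5]
force: [0.2, -0.7, 0.1]
opening: 0.0875
gripper_force: 0.0
```

Emit:
send_rows(deltas=[[[-0.166, 0.16, -0.01], 0], [[-0.166, 0.16, -0.01], 0], [[-0.166, 0.16, -0.01], 0], [[-0.166, 0.16, -0.01], 0], [[-0.166, 0.16, -0.01], 0]])

```text
clock: 2.05
tool_pos: [0.4785, -0.1225, 0.3168]
orientation: [-180.0, 0.1, -158.5]
force: [0.5, -0.2, 0.5]
opening: 0.0874
gripper_force: 0.0
```

Emit:
send_rows(deltas=[[[-0.166, 0.16, -0.01], 0], [[-0.166, 0.16, -0.01], 0], [[-0.166, 0.16, -0.01], 0], [[-0.166, 0.16, -0.01], 0], [[-0.166, 0.16, -0.01], 0]])

```text
clock: 2.47
tool_pos: [0.5557, 0.0455, 0.3243]
orientation: [180.0, 0.1, -158.5]
force: [0.7, -0.9, 0.8]
opening: 0.0876
gripper_force: 0.0
```

Emit:
send_rows(deltas=[[[0, 0, 0], -0.4], [[0, 0, 0], -0.4], [[0, 0, 0], -0.4], [[0, 0, 0], -0.4], [[0, 0, 0], -0.4]])

```text
clock: 2.88
tool_pos: [0.554, 0.0417, 0.3242]
orientation: [-180.0, -0.0, -122.5]
force: [0.6, -0.4, -0.5]
opening: 0.0876
gripper_force: 0.0
```

Emit:
send_rows(deltas=[[[0, 0, 0], -0.39], [[0, 0, 0], -0.39], [[0, 0, 0], -0.39], [[0, 0, 0], -0.39], [[0, 0, 0], -0.39]])

```text
clock: 3.3
tool_pos: [0.554, 0.0415, 0.3243]
orientation: [-180.0, 0.0, -87.4]
force: [0.5, -0.1, 1.3]
opening: 0.0874
gripper_force: 0.0
```

Emit:
send_rows(deltas=[[[0, 0, 0], -0.39], [[0, 0, 0], -0.39], [[0, 0, 0], -0.39], [[0, 0, 0], -0.39], [[0, 0, 0], -0.39]])

```text
clock: 3.72
tool_pos: [0.5539, 0.0415, 0.3243]
orientation: [-180.0, 0.0, -52.3]
force: [0.6, -0.0, -0.0]
opening: 0.0875
gripper_force: 0.0
```

Emit:
send_rows(deltas=[[[0, 0, 0], -0.39], [[0, 0, 0], -0.39], [[0, 0, 0], -0.39], [[0, 0, 0], -0.39], [[0, 0, 0], -0.39]])

```text
clock: 4.13
tool_pos: [0.554, 0.0415, 0.3243]
orientation: [-180.0, -0.0, -17.2]
force: [-0.1, -0.4, 0.2]
opening: 0.0875
gripper_force: 0.0
```

```bash
python3 - <<'E'
from h import *
p=ctrl.snapshot("wrist"); save(p,"w1"); print(ray(p,(320,240)),ctrl.get_obs()["tool_pos"],ctrl.get_obs()["joint_pos"])
for t,z in(("knurled_nut",.158),("spindle_groove",.154)):
    for d in ctrl.cut_out(p,t)[:3]: 
        ys,xs=np.nonzero(d["pixels"]); print(t,d["conf"],px(d),at(p,px(d),z),xs.min(),xs.max(),ys.min(),ys.max())
g=cv2.cvtColor(p["color"],cv2.COLOR_RGB2GRAY)
print(proj(p,[[.56,.042,.174]]))
E
```

```text
(array([0.62797019, 0.01797059, 0.41624512]), array([-0.28493078,  0.08288285, -0.95503236])) [0.55396829 0.04151289 0.32427328] [ 2.44822451e+01  8.15383747e+00 -1.17196263e+01 -1.90492011e-03
 -7.01173631e+01  4.87747460e+01]
knurled_nut 0.91 (311.68, 213.504) [0.57272941 0.04021752 0.158     ] 281 344 193 257
[[314.24482282 235.72294444]]
```

View pics/w1.png

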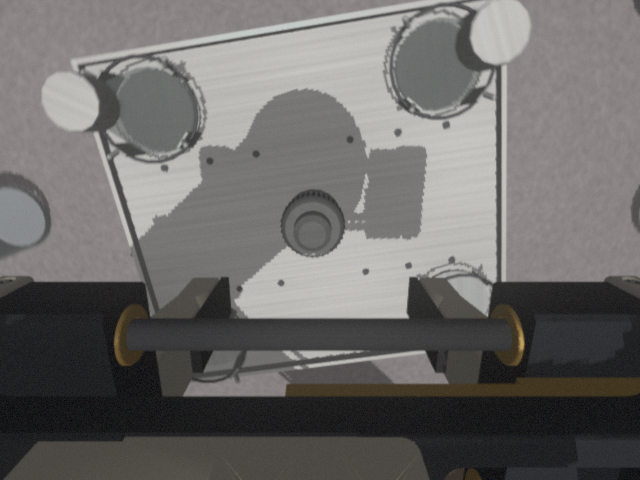

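The wrist view shows the spindle's head top at about (312,231) and the nut centre at about (313,223), with the fingers at the bottom of the picture.

```bash
python3 - <<'E'
from h import *
p=ctrl.snapshot("wrist")
g=cv2.cvtColor(p["color"],cv2.COLOR_RGB2GRAY)
c=cv2.resize(g[185:265,270:355],None,fx=6,fy=6,interpolation=cv2.INTER_CUBIC); cv2.imwrite("pics/w1c.png",c)
print(at(p,(312.5,231.5),.174))
# model circles overlay
for x,y in((.560,.042),(.563,.041)):
    a=np.linspace(0,2*np.pi,12,endpoint=False)
    q=proj(p,np.c_[x+.014*np.cos(a),y+.014*np.sin(a),0*a+.174]); print(x,y,q.min(0),q.max(0))
E
```

```text
[0.56342149 0.04220485 0.174     ]
0.56 0.042 [295.14117823 217.25770124] [333.21069865 253.72857196]
0.563 0.041 [295.11200666 212.89455825] [333.31793692 249.62772779]
```

View pics/w1c.png

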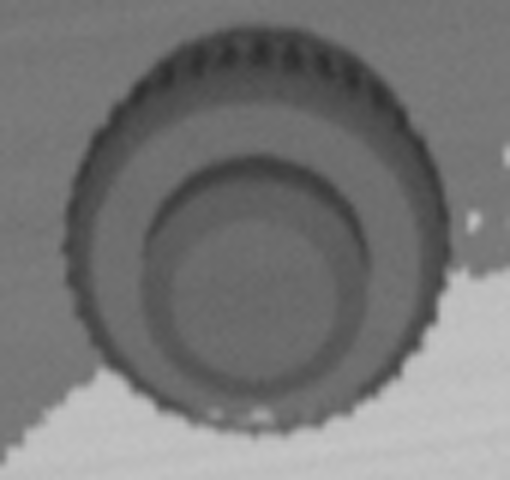

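```bash
python3 -c "
from h import *
go([.561,.042,.191])"
```

```text
go [ 0.0082 -0.0032  0.1666] 0
```

Emit:
send_rows(deltas=[[[0.008, -0.003, 0.05], 0], [[0.008, -0.003, 0.1], 0], [[0.008, -0.003, 0.14], 0], [[0.008, -0.003, 0.16], 0], [[0.008, -0.003, 0.1666], 0]])

```text
clock: 4.75
tool_pos: [0.5592, 0.0414, 0.1875]
orientation: [179.8, 0.3, -17.8]
force: [-0.3, -0.8, -0.4]
opening: 0.0874
gripper_force: 0.0
```

Emit:
send_rows(deltas=[[[0, 0, 0], 0], [[0, 0, 0], 0], [[0, 0, 0], 0], [[0, 0, 0], 0], [[0, 0, 0], 0]], gripper=0)

```text
clock: 5.17
tool_pos: [0.5614, 0.0423, 0.1922]
orientation: [-179.9, -0.1, -17.5]
force: [-0.4, 0.6, 0.4]
opening: 0.0601
gripper_force: 0.0
```

Emit:
send_rows(deltas=[[[0, 0, 0], 0], [[0, 0, 0], 0], [[0, 0, 0], 0], [[0, 0, 0], 0], [[0, 0, 0], 0]])

```text
clock: 5.58
tool_pos: [0.5621, 0.0437, 0.1919]
orientation: [-179.8, -0.1, -17.5]
force: [1.2, 7.5, 1.6]
opening: 0.0493
gripper_force: 30.0
```

Emit:
send_rows(deltas=[[[0, -0.0015, 0], 0.07], [[0, -0.0015, 0.0003], 0.15], [[0, -0.0015, 0.0006], 0.23], [[0, -0.0015, 0.0009], 0.31], [[0, -0.0015, 0.0012], 0.38]])

```text
clock: 6.0
tool_pos: [0.5617, 0.0434, 0.1908]
orientation: [-179.9, -0.0, -52.1]
force: [-1.3, -0.1, 3.7]
opening: 0.0496
gripper_force: 30.0
```

Emit:
send_rows(deltas=[[[0, 0, 0], 0.07], [[0, 0, 0.0003], 0.15], [[0, 0, 0.0006], 0.23], [[0, 0, 0.0009], 0.31], [[0, 0, 0.0012], 0.38]])

```text
clock: 6.42
tool_pos: [0.5612, 0.0432, 0.1898]
orientation: [-180.0, 0.0, -86.3]
force: [-2.4, 1.3, 6.3]
opening: 0.049
gripper_force: 30.0
```

```bash
python3 -c "
from h import *
o=ctrl.get_obs(); print(o)"
```

```text
{'clock': 6.4167, 'joint_pos': array([ 2.43317499e+01,  1.51658494e+01, -2.15543345e+01,  8.84972357e-03,
       -5.32568905e+01, -2.06192102e+01]), 'qvel': array([ 6.65009762e-02,  1.41261646e-01, -2.49317357e-01, -1.02856601e-01,
        1.19803395e-01, -7.53442332e+01]), 'tau': array([ -0.64695144, -43.42490673,  24.51901495,   5.87537259,
         1.05573367,   1.90777972]), 'tool_pos': array([0.5611761 , 0.04321534, 0.18984067]), 'orientation': array([-1.79976045e+02,  1.43403931e-03, -8.62821672e+01]), 'force': array([-2.37690826,  1.2835952 ,  6.27128622]), 'moment': array([0.25404532, 1.39261014, 0.03686329]), 'gripper_force': 29.99342143535614, 'opening': 0.049020027479049016}
```

Emit:
send_rows(deltas=[[[0, 0, 0], 0.07], [[0, 0, 0], 0.15], [[0, 0, 0], 0.23], [[0, 0, 0], 0.31], [[0, 0, 0.0005], 0.38]])

```text
clock: 6.83
tool_pos: [0.5606, 0.0434, 0.1889]
orientation: [180.0, -0.0, -120.5]
force: [-5.8, 3.2, 4.9]
opening: 0.0497
gripper_force: 30.0
```

```bash
python3 -c "
from h import *
o=ctrl.get_obs(); print(o['moment'],o['qvel'])"
```

```text
[0.98878559 1.9803826  0.1093018 ] [ 1.01643727e-01  2.44813084e-02 -1.84314585e-01 -7.09630928e-03
  2.78029862e-01 -7.54083043e+01]
```

Emit:
send_rows(deltas=[[[0, 0, 0], 0.07], [[0, 0, 0], 0.15], [[0, 0, 0], 0.23], [[0, 0, 0], 0.31], [[0, 0, 0.0005], 0.38]])

```text
clock: 7.25
tool_pos: [0.5594, 0.0434, 0.188]
orientation: [179.9, -0.2, -154.6]
force: [-10.7, 5.8, 8.5]
opening: 0.0499
gripper_force: 30.0
```

```bash
python3 -c "
from h import *
o=ctrl.get_obs(); print(o['moment'],o['qvel'])"
```

```text
[2.19972683 3.8975173  1.19490473] [  0.1174939   -0.34685118  -0.35339309  -0.09868955  -2.01848974
 -74.85366808]
```

Emit:
send_rows(deltas=[[[0, 0, 0], 0.06], [[0, 0, 0], 0.12], [[0, 0, 0], 0.18], [[0, 0, 0], 0.24], [[0, 0, 0], 0.27]])

```text
clock: 7.67
tool_pos: [0.5604, 0.0442, 0.1883]
orientation: [179.9, -0.1, -178.8]
force: [-7.1, 8.6, 2.2]
opening: 0.0494
gripper_force: 30.0
```

```bash
python3 -c "
from h import *
o=ctrl.get_obs(); print(o['moment'],o['qvel'],o['tool_pos'],o['orientation'])"
```

```text
[2.53472771 2.60381115 1.14805867] [  0.06693991   0.04797556  -0.15370876  -0.18115267  -0.58831957
 -28.06823913] [0.5603958  0.04423368 0.18826863] [ 1.79940199e+02 -5.54613092e-02 -1.78819711e+02]
```

Emit:
send_rows(deltas=[[[0, 0, 0], 0], [[0, 0, 0], 0], [[0, 0, 0], 0], [[0, 0, 0], 0], [[0, 0, 0], 0]], gripper=1)

```text
clock: 8.08
tool_pos: [0.5613, 0.043, 0.1882]
orientation: [-180.0, 0.0, -178.6]
force: [0.4, -0.8, 0.4]
opening: 0.0773
gripper_force: 0.0
```

Emit:
send_rows(deltas=[[[0, 0, -0.01], 0], [[0, 0, -0.05], 0], [[0, 0, -0.1], 0], [[0, 0, -0.15], 0], [[0, 0, -0.165], 0]])

```text
clock: 8.5
tool_pos: [0.5632, 0.0431, 0.3276]
orientation: [179.9, 0.5, -178.6]
force: [2.2, 0.2, 0.5]
opening: 0.0875
gripper_force: 0.0
```

```bash
python3 - <<'E'
from h import *
p=ctrl.snapshot("wrist"); g=cv2.cvtColor(p["color"],cv2.COLOR_RGB2GRAY); 
q=proj(p,[[.561,.042,.174]])[0]; print(q,ray(p,(320,240))[0])
x,y=int(q[0]),int(q[1]); c=g[max(0,y-50):y+50,x-60:x+60]; print(max(0,y-50),x-60)
cv2.imwrite("pics/w2c.png",cv2.resize(c,None,fx=5,fy=5,interpolation=cv2.INTER_CUBIC))
E
```

```text
[318.2669301  236.87341509] [0.48504863 0.04040261 0.41884293]
186 258
```

View pics/w2c.png

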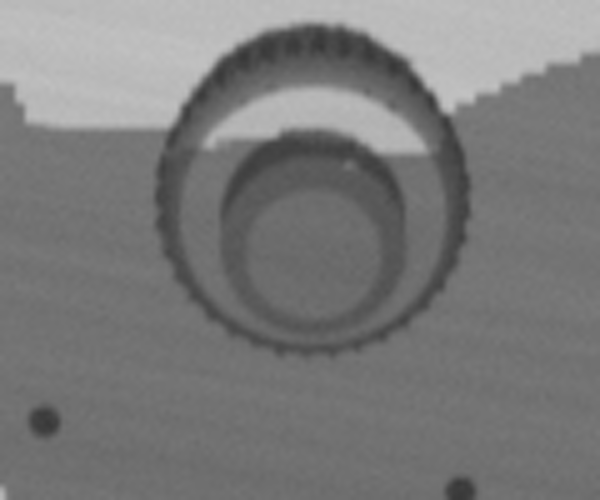

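Emit:
send_rows(deltas=[[[0.072, 0.182, 0], 0], [[0.072, 0.182, 0], 0], [[0.072, 0.182, 0], 0], [[0.072, 0.182, 0], 0], [[0.072, 0.182, 0], 0]])

```text
clock: 8.97
tool_pos: [0.4987, 0.1911, 0.3211]
orientation: [179.9, 0.1, -178.4]
force: [0.0, -0.3, -0.5]
opening: 0.0878
gripper_force: 0.0
```

Emit:
send_rows(deltas=[[[0.072, 0.182, 0], 0], [[0.072, 0.182, 0], 0], [[0.072, 0.182, 0], 0], [[0.072, 0.182, 0], 0], [[0.072, 0.182, 0], 0]])

```text
clock: 9.38
tool_pos: [0.4377, 0.3355, 0.3206]
orientation: [179.9, 0.0, -178.4]
force: [-0.3, -0.1, -0.2]
opening: 0.0877
gripper_force: 0.0
```

Emit:
send_rows(deltas=[[[0, 0, 0], -0.39], [[0, 0, 0], -0.39], [[0, 0, 0], -0.39], [[0, 0, 0], -0.39], [[0, 0, 0], -0.39]])

```text
clock: 9.8
tool_pos: [0.4393, 0.3311, 0.3207]
orientation: [-180.0, 0.0, -143.2]
force: [0.7, -0.2, -0.5]
opening: 0.0875
gripper_force: 0.0
```

Emit:
send_rows(deltas=[[[0, 0, 0], -0.39], [[0, 0, 0], -0.39], [[0, 0, 0], -0.39], [[0, 0, 0], -0.39], [[0, 0, 0], -0.39]])

```text
clock: 10.22
tool_pos: [0.4394, 0.331, 0.3207]
orientation: [-180.0, 0.0, -108.1]
force: [-0.5, -0.2, -0.4]
opening: 0.0876
gripper_force: 0.0
```

Emit:
send_rows(deltas=[[[0, 0, 0], -0.39], [[0, 0, 0], -0.39], [[0, 0, 0], -0.39], [[0, 0, 0], -0.39], [[0, 0, 0], -0.39]])

```text
clock: 10.63
tool_pos: [0.4394, 0.331, 0.3207]
orientation: [-180.0, -0.0, -73.0]
force: [-0.5, 0.3, 0.0]
opening: 0.0876
gripper_force: 0.0
```

Emit:
send_rows(deltas=[[[0, 0, 0], -0.36], [[0, 0, 0], -0.36], [[0, 0, 0], -0.36], [[0, 0, 0], -0.36], [[0, 0, 0], -0.36]])

```text
clock: 11.05
tool_pos: [0.4394, 0.331, 0.3208]
orientation: [-180.0, -0.0, -40.5]
force: [0.2, -0.2, -0.1]
opening: 0.0877
gripper_force: 0.0
```

```bash
python3 - <<'E'
from h import *
p=ctrl.snapshot("wrist"); save(p,"w3"); np.save("w3.npy",p,allow_pickle=True)
for t,z in(("clip",.003),("clip_tab",.04)):
    for d in ctrl.boxes_of(p,t)[:3]: print(t,round(d["conf"],2),np.round(px(d)),np.round(at(p,px(d),z),4))
E
```

```text
clip 0.97 [242. 263.] [0.4409 0.4534 0.003 ]
clip 0.68 [288. 206.] [0.4574 0.3624 0.003 ]
clip_tab 0.97 [247. 272.] [0.4336 0.442  0.04  ]
clip_tab 0.91 [287. 207.] [0.4612 0.3566 0.04  ]
```

View pics/w3.png

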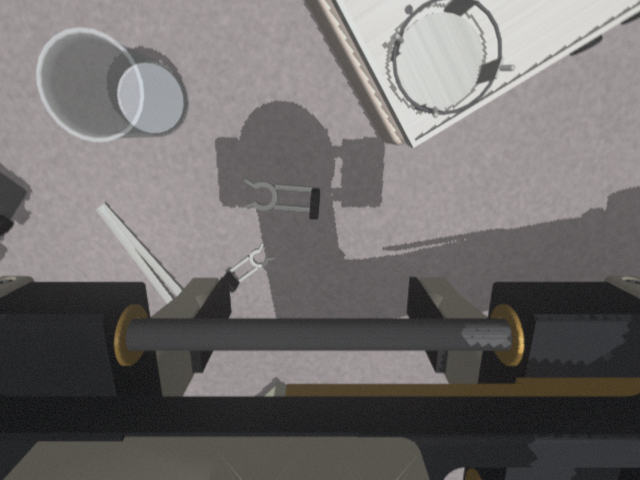

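The wrist view w3 shows the large clip with its black tab at about (315,203) and its opening at (264,195). The small look-alike is at (245,265).

```bash
python3 - <<'E'
from h import *
p=np.load("w3.npy",allow_pickle=True).item()
print(ray(p,(320,240))[0])
g=p["color"].max(2); m=np.zeros_like(g); m[180:228,300:330]=(g[180:228,300:330]<45)
n,l,s,c=cv2.connectedComponentsWithStats(m); i=1+s[1:,4].argmax(); print(s[i],c[i])
q=np.argwhere(l==i)[:,::-1].astype(np.float32); print(cv2.boxPoints(cv2.minAreaRect(q)))
h=(264,195.5)
o=at(p,h,.006); print("hole",o)
for z in(.006,.023,.04): print(z,at(p,c[i],z))
# fit: predict tab box given hole & heading
for th in np.radians([38,42,46,50]):
    R=np.array([[np.cos(th),-np.sin(th)],[np.sin(th),np.cos(th)]])
    P=[np.r_[o[:2]+R@[x,y],z] for x in(-66,-56) for y in(-15,15) for z in(6,40) for x,y,z in[(x/1e3,y/1e3,z/1e3)]]
    u=proj(p,P); print(np.degrees(th),u.min(0),u.max(0),u.mean(0))
E
```

```text
[0.49828465 0.28004558 0.41273611]
[312 189   7   7  23] [315.30434783 191.26086957]
[[311.6923  191.46153]
 [314.30765 187.53847]
 [319.61533 191.07692]
 [316.99997 194.99998]]
hole [0.48503881 0.37487298 0.006     ]
0.006 [0.44986104 0.32612048 0.006     ]
0.023 [0.45188496 0.32419473 0.023     ]
0.04 [0.45390888 0.32226898 0.04      ]
38.0 [259.31079945 192.44007736] [321.95722027 207.85685031] [274.61572782 200.80325816]
42.0 [259.31176817 188.99393541] [321.73030878 207.99966624] [274.76417719 199.90398225]
46.0 [259.31274246 185.56035929] [321.21851189 208.08218555] [274.84777025 198.99118753]
50.0 [259.31371756 182.07199819] [320.42156719 208.10403141] [274.86554108 198.06944679]
```

```bash
cat >> h.py <<'E'
def tabpts(o,th,z0=0):
    R=np.array([[np.cos(th),-np.sin(th)],[np.sin(th),np.cos(th)]])
    return [np.r_[o[:2]+R@[a,b],c+z0] for a in(-.066,-.056) for b in(-.015,.015) for c in(.006,.04)]
def fit(p,hole,mask,o0,th0,z0=0):
    """least squares on hole pixel + mask hull's support extents in 16 directions"""
    from scipy.optimize import least_squares
    q=np.argwhere(mask)[:,::-1]; a=np.linspace(0,2*np.pi,16,endpoint=False); D=np.c_[np.cos(a),np.sin(a)]
    S=(q@D.T).max(0)+.4
    def r(v):
        u=proj(p,tabpts(v[:2],v[2],z0)); h=proj(p,[[v[0],v[1],z0+.006]])[0]
        return np.r_[(u@D.T).max(0)-S,2*(h-hole)]
    s=least_squares(r,[*o0,th0],x_scale=[.01,.01,.1]); return s.x,np.abs(s.fun).round(1)
E
python3 - <<'E'
from h import *
p=np.load("w3.npy",allow_pickle=True).item()
g=p["color"].max(2)
print(g[180:224:2,306:326])
for T in(40,50,60):
    m=np.zeros_like(g); m[180:228,300:330]=(g[180:228,300:330]<T)
    n,l,s,c=cv2.connectedComponentsWithStats(m); i=1+s[1:,4].argmax(); print(T,s[i],c[i])
    v,e=fit(p,(264,195.5),l==i,(.485,.375),.8); print(v,np.degrees(v[2]),e)
    print("tab",v[:2]-.061*np.array([np.cos(v[2]),np.sin(v[2])]))
E
```

```text
[[102 101 100 101 100  99  99  97  99  98  99  98 101 102  99 101  99  98
  100 100]
 [101 104 103 102 103 102  98 100 100 102 100 103 103 102 100 100 103 102
   98  98]
 [101 101 101 100 101 101 101 103 102 103  98 101  98 102 102 100 102 100
  100 101]
 [ 96  97  95  97  96  95  98  94  97  98  97  95  98  99  99 101  99 100
   99  99]
 [129 131 126 126 126 115  76  62  61  60  65  64  66  79  91  97  98  95
   98  98]
 [120 122 120 121 119  76  47  39  38  41  37  45  40  55  88  96  99  99
   99 103]
 [ 96  96 100  99  99  65  46  41  42  42  46  45  43  51  88  97 101  98
  101 102]
 [ 99  99 100 100  89  60  48  47  49  47  43  47  46  49  84  99  99 102
  100 102]
 [ 99 100 100  99  80  54  46  46  48  47  49  48  47  54  89  97  98  96
  100  98]
 [101  99 102  96  71  52  44  45  46  46  46  42  50  56  91 103  99  99
  101  97]
 [105 104 102  93  69  49  40  45  47  47  50  47  40  60  94 101 100  98
  100 100]
 [103  98 100  95  65  50  49  49  48  45  44  43  47  68  92  98 101  99
  100 100]
 [ 99  98  96  94  57  45  48  47  47  46  46  48  47  78  96  99  99 100
  101 
[... 700 characters left out ...]
99  97  97  98  99  97  96  99  98  99  99  98  97  99  97
  100  98]]
40 [313 190   4   2   6] [314.5 190.5]
[0.48547203 0.37548083 1.02115567] 58.50791015139886 [ 5.  10.  13.4 14.7 15.2 14.2 11.1  6.2  4.9  9.4 13.3 15.  15.8 15.
 11.9  6.9  1.3  0.1]
tab [0.4536068  0.32346538]
50 [310 189  10  30 211] [314.45023697 203.22748815]
[0.48576905 0.37574952 0.7753619 ] 44.424964566293774 [1.3 2.2 2.4 2.1 1.4 1.8 1.7 1.2 0.5 0.9 1.9 1.9 1.7 1.8 2.3 2.2 2.  0. ]
tab [0.44220481 0.33305107]
60 [310 189  10  30 251] [314.39043825 203.42231076]
[0.4858462  0.37586702 0.77448304] 44.374609257990194 [1.1 1.7 2.4 2.1 1.4 1.  1.1 1.  0.7 0.6 1.2 1.6 1.6 1.7 2.2 1.7 2.2 0.1]
tab [0.44224445 0.33320687]
```

```bash
python3 -c "
from h import *
go([.4423,.3332,.15],-45.6)"
```

```text
go [ 0.0011 -0.0044  0.2133] 0.0504
```

Emit:
send_rows(deltas=[[[0, 0, 0.05], 0.05], [[0.001, -0.0045, 0.1], 0.05], [[0.001, -0.0045, 0.15], 0.05], [[0.001, -0.0045, 0.19], 0.05], [[0.001, -0.0045, 0.213], 0.05]])

```text
clock: 11.62
tool_pos: [0.441, 0.3321, 0.1462]
orientation: [179.7, -0.0, -45.6]
force: [-0.4, -0.0, 0.1]
opening: 0.0878
gripper_force: 0.0
```

Emit:
send_rows(deltas=[[[0, 0, 0], 0], [[0, 0, 0], 0], [[0, 0, 0], 0], [[0, 0, 0], 0], [[0, 0, 0], 0]])

```text
clock: 12.03
tool_pos: [0.4427, 0.3345, 0.1516]
orientation: [-179.8, 0.0, -45.4]
force: [0.1, 0.1, 0.6]
opening: 0.0878
gripper_force: 0.0
```

```bash
python3 - <<'E'
from h import *
p=ctrl.snapshot("wrist"); save(p,"w4"); np.save("w4.npy",p,allow_pickle=True)
print(proj(p,tabpts((.4858,.3758),.775)),proj(p,[[.4858,.3758,.006]]))
E
```

```text
[[327.34828965 224.29630296]
 [328.57006919 238.54933724]
 [326.95339159 264.46527984]
 [328.06971329 284.0774769 ]
 [313.02991083 224.25547633]
 [312.05964654 238.50141529]
 [313.11865608 264.42383605]
 [312.1990459  284.02881638]] [[234.29587244 244.45426111]]
```

View pics/w4.png

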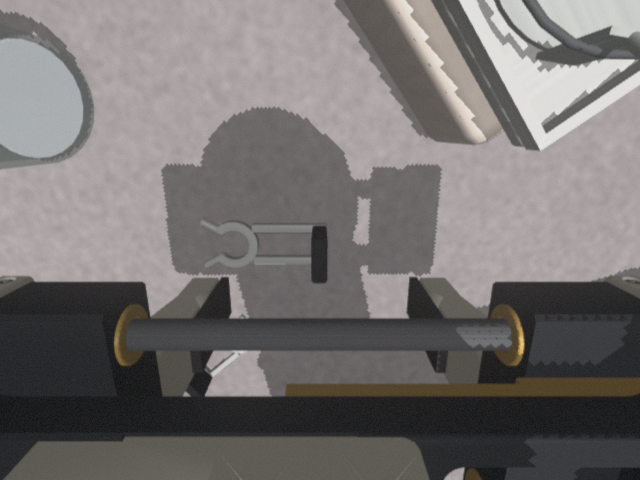

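The wrist view w4 shows the large clip's tab at columns 312–327, rows 226–283, and its opening at about (236,244). This matches the prediction, so I'm descending to grip.

```bash
python3 -c "
from h import *
go([.4423,.3332,.077],-45.6)"
```

```text
go [0.0008 0.0012 0.0929] 0.0017
```

Emit:
send_rows(deltas=[[[0, 0.001, 0.03], 0], [[0, 0.001, 0.06], 0], [[0, 0.001, 0.08], 0], [[0, 0.001, 0.09], 0], [[0, 0.001, 0.092], 0]])

```text
clock: 12.5
tool_pos: [0.4412, 0.3328, 0.0753]
orientation: [179.9, -0.0, -45.4]
force: [0.4, 0.2, 0.1]
opening: 0.0876
gripper_force: 0.0
```

Emit:
send_rows(deltas=[[[0, 0, 0], 0], [[0, 0, 0], 0], [[0, 0, 0], 0], [[0, 0, 0], 0], [[0, 0, 0], 0]], gripper=0)

```text
clock: 12.92
tool_pos: [0.4417, 0.3335, 0.0769]
orientation: [-179.9, 0.0, -45.4]
force: [0.4, -0.1, -0.7]
opening: 0.0598
gripper_force: 0.0
```

Emit:
send_rows(deltas=[[[0, 0, 0], 0], [[0, 0, 0], 0], [[0, 0, 0], 0], [[0, 0, 0], 0], [[0, 0, 0], 0]])

```text
clock: 13.33
tool_pos: [0.4415, 0.3332, 0.0761]
orientation: [180.0, -0.0, -45.4]
force: [0.1, -0.6, 0.4]
opening: 0.0267
gripper_force: 0.0
```

Emit:
send_rows(deltas=[[[0, 0, 0], 0], [[0, 0, 0], 0], [[0, 0, 0], 0], [[0, 0, 0], 0], [[0, 0, 0], 0]])

```text
clock: 13.75
tool_pos: [0.4415, 0.3332, 0.0761]
orientation: [-180.0, -0.0, -45.4]
force: [-0.1, 0.8, -0.8]
opening: 0.01
gripper_force: 30.0
```

```bash
python3 -c "
from h import *
o=ctrl.get_obs();print(o['opening'],o['tool_pos'],o['orientation'])
p=ctrl.snapshot('wrist'); save(p,'w5')
print(proj(p,[[.4858,.3758,.006],[.5022,.3919,.006]]))"
```

```text
0.00997321046627197 [0.44154124 0.33319981 0.07612627] [-1.79998510e+02 -9.93196851e-05 -4.54313506e+01]
[[195.79915316 290.97135477]
 [150.23394593 290.92764702]]
```

View pics/w5.png

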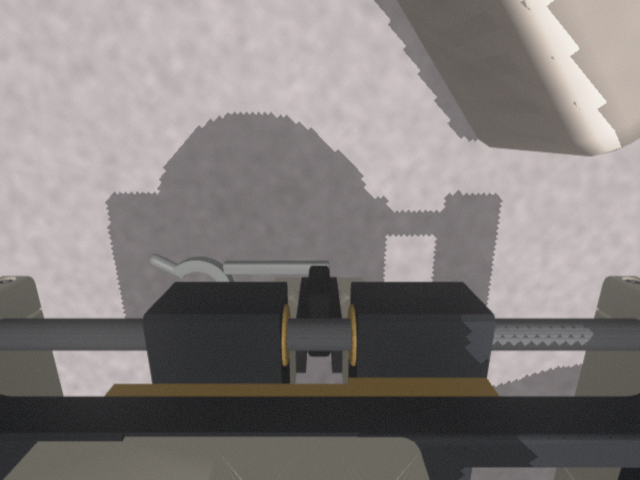

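The tab is held firmly at a 10 mm opening. I'm lifting and carrying it to the front of the spindle, heading about -9°.

Emit:
send_rows(deltas=[[[0, 0, -0.02], 0], [[0, 0, -0.05], 0], [[0, 0, -0.08], 0], [[0, 0, -0.11], 0], [[0, 0, -0.14], 0]])

```text
clock: 14.22
tool_pos: [0.4412, 0.3328, 0.1891]
orientation: [180.0, -0.0, -45.4]
force: [0.8, 0.8, -0.7]
opening: 0.0099
gripper_force: 30.0
```

Emit:
send_rows(deltas=[[[0, 0, -0.03], 0], [[0, 0, -0.06], 0], [[0, 0, -0.09], 0], [[0, 0, -0.12], 0], [[0, 0, -0.14], 0]])

```text
clock: 14.63
tool_pos: [0.4417, 0.3332, 0.3026]
orientation: [-179.9, 0.0, -45.4]
force: [0.2, 0.8, -0.6]
opening: 0.0095
gripper_force: 30.0
```

Emit:
send_rows(deltas=[[[0.02, 0.02, 0], 0], [[0.04, 0.04, 0], 0], [[0.07, 0.07, 0], 0], [[0.1, 0.1, 0], 0], [[0.12, 0.118, 0], 0]])

```text
clock: 15.05
tool_pos: [0.4406, 0.196, 0.3]
orientation: [179.9, 0.0, -45.4]
force: [-0.5, -0.3, -2.1]
opening: 0.0094
gripper_force: 30.0
```

Emit:
send_rows(deltas=[[[0.03, 0.03, 0], 0], [[0.06, 0.06, 0], 0], [[0.09, 0.09, 0], 0], [[0.11, 0.11, 0], 0], [[0.12, 0.118, 0], 0]])

```text
clock: 15.47
tool_pos: [0.4408, 0.0614, 0.3002]
orientation: [180.0, 0.0, -45.5]
force: [-0.2, 0.0, -1.3]
opening: 0.0098
gripper_force: 30.0
```

Emit:
send_rows(deltas=[[[0, 0, 0], 0.06], [[0, 0, 0], 0.12], [[0, 0, 0], 0.18], [[0, 0, 0], 0.24], [[0, 0, 0], 0.3]])

```text
clock: 15.88
tool_pos: [0.4417, 0.0641, 0.3]
orientation: [180.0, 0.0, -72.7]
force: [0.3, 0.2, -0.5]
opening: 0.0099
gripper_force: 30.0
```

Emit:
send_rows(deltas=[[[0, 0, 0], 0.06], [[0, 0, 0], 0.12], [[0, 0, 0], 0.18], [[0, 0, 0], 0.24], [[0, 0, 0], 0.3]])

```text
clock: 16.3
tool_pos: [0.4417, 0.0642, 0.3]
orientation: [180.0, -0.0, -99.7]
force: [1.0, -0.5, -0.9]
opening: 0.0098
gripper_force: 30.0
```

Emit:
send_rows(deltas=[[[0, 0, 0], 0], [[0, 0, 0], 0], [[0, 0, 0], 0], [[0, 0, 0], 0], [[0, 0, 0], 0]])

```text
clock: 16.72
tool_pos: [0.4418, 0.064, 0.3001]
orientation: [180.0, 0.0, -99.4]
force: [-0.9, 0.4, -0.1]
opening: 0.0101
gripper_force: 30.0
```

```bash
python3 -c "
from h import *
o=ctrl.get_obs();print(o['tool_pos'],o['orientation'],o['joint_pos'])
go([.4415,.0637,.2313],-99)"
```

```text
[0.44177615 0.06396357 0.30014101] [ 1.79999252e+02  5.93823052e-04 -9.93501104e+01] [ 3.36847281e+01 -1.99400653e+00 -2.58435809e+01 -1.03306089e-03
 -6.61505675e+01 -4.30344208e+01]
go [0.0004 0.0003 0.0861] -0.0039
```

Emit:
send_rows(deltas=[[[0, 0, 0.03], 0], [[0, 0, 0.055], 0], [[0, 0, 0.07], 0], [[0, 0, 0.08], 0], [[0, 0, 0.086], 0]])

```text
clock: 17.13
tool_pos: [0.4415, 0.0638, 0.2305]
orientation: [179.9, -0.0, -99.4]
force: [-0.6, 0.5, 0.2]
opening: 0.0097
gripper_force: 30.0
```

Emit:
send_rows(deltas=[[[0, 0, 0], 0], [[0, 0, 0], 0], [[0, 0, 0], 0], [[0, 0, 0], 0], [[0, 0, 0], 0]])

```text
clock: 17.55
tool_pos: [0.442, 0.0641, 0.2319]
orientation: [-180.0, 0.0, -99.4]
force: [0.2, -0.4, -0.5]
opening: 0.0098
gripper_force: 30.0
```

```bash
python3 - <<'E'
from h import *
o=ctrl.get_obs();print(o['tool_pos'],o['orientation'])
w=ctrl.snapshot("wrist"); s=ctrl.snapshot("side")
S=[.561,.044]; u=np.array([np.cos(np.radians(-9.35)),np.sin(np.radians(-9.35))]); O=np.array(S)-.06*u
print("wrist head",proj(w,[[*S,.174]]),"groove",proj(w,[[*S,.154]]),"clip o",proj(w,[[*O,.161]]),"lip",proj(w,[[*(O+.023*u),.161]]))
print("side groove lo/hi, clip origin lo/hi",proj(s,[[*S,.154],[*S,.1625],[*O,.155],[*O,.161]]))
q=proj(s,[[*S,.16]])[0].astype(int); a=s["color"][q[1]-40:q[1]+35,q[0]-30:q[0]+50]
q2=proj(w,[[*S,.16]])[0].astype(int); print(q,q2)
b=w["color"][120:420,120:520]
a=cv2.resize(a,(400,375),interpolation=cv2.INTER_CUBIC); b=cv2.resize(b,(400,300))
im=np.zeros((375,800,3),np.uint8); im[:,:400]=a; im[:300,400:]=b
cv2.imwrite("pics/c6.png",im[:,:,::-1])
E
```

```text
[0.44199459 0.06406539 0.23192814] [-1.79951047e+02  4.20914756e-02 -9.94244939e+01]
wrist head [[ 63.55534337 303.31908807]] groove [[ 89.99459342 285.51260629]] clip o [[199.51671977 291.18736901]] lip [[154.22317449 291.23424648]]
side groove lo/hi, clip origin lo/hi [[306.0984345  231.35644107]
 [306.08793375 228.2563044 ]
 [328.35492479 237.1383387 ]
 [328.41150448 234.91583963]]
[306 229] [ 82 290]
```

View pics/c6.png

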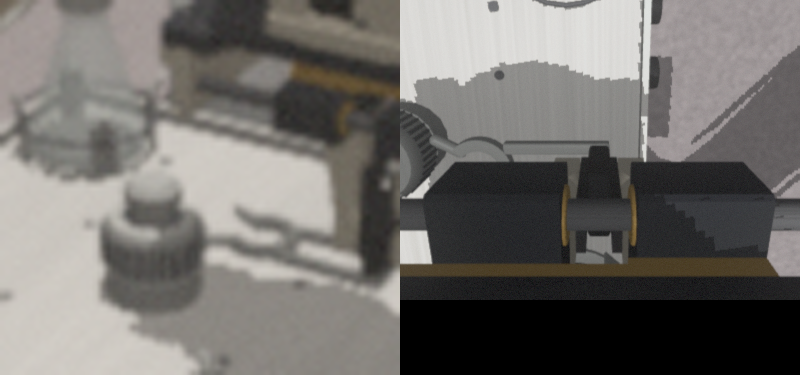

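The side crop shows the clip level with the groove and its mouth facing the spindle. I'm advancing.

```bash
python3 -c "
from h import *
go([.5009,.0547,.2313],-99.4)"
```

```text
go [-0.0007 -0.0747  0.0005] -0.0003
```

Emit:
send_rows(deltas=[[[0, -0.01, 0.0007], 0], [[0, -0.02, 0.0007], 0], [[0, -0.03, 0.0007], 0], [[0, -0.035, 0.0007], 0], [[0, -0.035, 0.0007], 0]])

```text
clock: 18.07
tool_pos: [0.4705, 0.0592, 0.2305]
orientation: [180.0, -0.0, -99.5]
force: [-0.0, 0.2, -0.5]
opening: 0.0098
gripper_force: 30.0
```

```bash
python3 -c "
from h import *
go([.5009,.0547,.2313],-99.4)"
```

```text
go [-0.0008 -0.0384 -0.001 ] -0.0008
```

Emit:
send_rows(deltas=[[[-0.0008, -0.006, -0.0006], 0], [[-0.0008, -0.012, -0.0006], 0], [[-0.0008, -0.018, -0.0006], 0], [[-0.0008, -0.022, -0.0006], 0], [[-0.0008, -0.024, -0.0006], 0]])

```text
clock: 18.48
tool_pos: [0.4859, 0.0561, 0.2302]
orientation: [179.6, -0.1, -99.5]
force: [-17.8, 4.0, 9.5]
opening: 0.01
gripper_force: 30.0
```

Emit:
send_rows(deltas=[[[0, -0.004, 0], 0], [[0, -0.008, 0], 0], [[0, -0.011, 0], 0], [[0, -0.013, 0], 0], [[0, -0.015, 0], 0]])

```text
clock: 18.9
tool_pos: [0.5008, 0.0548, 0.2315]
orientation: [-179.9, -0.0, -99.4]
force: [1.5, -0.6, -1.4]
opening: 0.0101
gripper_force: 30.0
```

```bash
python3 -c "
from h import *
go([.5009,.0547,.2313],-99.4); o=ctrl.get_obs(); print(o['force'],o['moment'])"
```

```text
go [ 0.0001 -0.0001  0.0003] -0.0001
[ 1.49669937 -0.57955886 -1.35257306] [-0.09764869  0.10454823  0.00399854]
```

Emit:
send_rows(deltas=[[[0, -0.001, 0], 0], [[0, -0.002, 0], 0], [[0, -0.003, 0], 0], [[0, -0.003, 0], 0], [[0, -0.003, 0], 0]])

```text
clock: 19.32
tool_pos: [0.5018, 0.0544, 0.2309]
orientation: [179.9, -0.0, -99.4]
force: [-5.7, 1.3, 1.9]
opening: 0.0096
gripper_force: 30.0
```

```bash
python3 -c "
from h import *
o=ctrl.get_obs(); print(o['force'],o['moment'],o['tool_pos'])"
```

```text
[-5.71381916  1.32591124  1.86205377] [0.67374262 1.99697352 0.02074845] [0.50180668 0.05443251 0.23094453]
```

Emit:
send_rows(deltas=[[[0, 0.0015, 0], 0], [[0, 0.0015, 0], 0], [[0, 0.0015, 0], 0], [[0, 0.0015, 0], 0], [[0, 0.0015, 0], 0]], gripper=0.3)

```text
clock: 19.73
tool_pos: [0.5017, 0.0547, 0.2314]
orientation: [-180.0, 0.0, -99.4]
force: [-0.3, -0.1, 0.3]
opening: 0.0256
gripper_force: 0.0
```

Emit:
send_rows(deltas=[[[0, 0, 0], 0], [[0, 0, 0], 0], [[0, 0, 0], 0], [[0, 0, 0], 0], [[0, 0, 0], 0]])

```text
clock: 20.15
tool_pos: [0.5014, 0.0546, 0.2313]
orientation: [180.0, -0.0, -99.4]
force: [-0.5, 0.4, 0.0]
opening: 0.0264
gripper_force: 0.0
```

Emit:
send_rows(deltas=[[[0, 0, -0.02], 0], [[0, 0, -0.04], 0], [[0, 0, -0.07], 0], [[0, 0, -0.1], 0], [[0, 0, -0.12], 0]])

```text
clock: 20.57
tool_pos: [0.5019, 0.0547, 0.3296]
orientation: [-179.9, 0.0, -99.4]
force: [0.6, 0.9, 0.3]
opening: 0.026
gripper_force: 0.0
```

Emit:
send_rows(deltas=[[[0, 0.02, 0], 0], [[0, 0.04, 0], 0], [[0, 0.05, 0], 0], [[0, 0.05, 0], 0], [[0, 0.05, 0], 0]])

```text
clock: 20.98
tool_pos: [0.462, 0.0613, 0.3275]
orientation: [-180.0, 0.0, -99.4]
force: [0.5, 0.6, 0.6]
opening: 0.0263
gripper_force: 0.0
```

```bash
python3 - <<'E'
from h import *
w=ctrl.snapshot("wrist"); s=ctrl.snapshot("side")
S=np.array([.561,.044]); u=np.array([np.cos(np.radians(-9.4)),np.sin(np.radians(-9.4))])
print("tab pred",np.round(proj(w,tabpts(S,np.radians(-9.4),.154))).tolist())
print("side tab",np.round(proj(s,tabpts(S,np.radians(-9.4),.154))).tolist(),proj(s,[[*S,.16]]))
q=proj(s,[[*S,.16]])[0].astype(int); a=s["color"][q[1]-40:q[1]+35,q[0]-30:q[0]+50]
a=cv2.resize(a,(400,375),interpolation=cv2.INTER_CUBIC); b=cv2.resize(w["color"][100:400,0:400],(400,300))
im=np.zeros((375,800,3),np.uint8); im[:,:400]=a; im[:300,400:]=b
cv2.imwrite("pics/c7.png",im[:,:,::-1])
E
```

```text
tab pred [[273.0, 217.0], [267.0, 229.0], [275.0, 254.0], [269.0, 271.0], [260.0, 217.0], [252.0, 229.0], [262.0, 254.0], [254.0, 271.0]]
side tab [[334.0, 233.0], [334.0, 220.0], [328.0, 239.0], [328.0, 226.0], [330.0, 232.0], [330.0, 219.0], [324.0, 238.0], [324.0, 225.0]] [[306.0910309  229.17067529]]
```

View pics/c7.png

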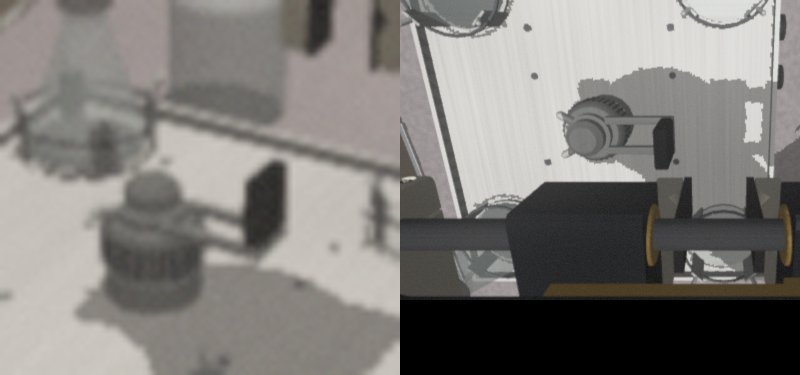

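The clip is on the spindle and level, with its lips past the core. The tab is at about (264,243), as predicted, so I'm handing in.

```bash
python3 -c "
from h import *
print(ctrl.close_job())"
```

```text
the job is handed in; nothing more can be done
None
```

The job is handed in at about 21 s of the 61 s limit: the nut was turned until it slipped at its stop, and the larger clip snapped into the groove and was released. The final pictures show it home and level, but the hand-in gave no verdict.

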